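# Order a coffee by pointing

## Robot

A 6-joint arm with a two-finger parallel gripper is mounted at the origin on the work surface. World frame = base frame: x ahead of the robot, y to its left, z up, the work surface at z = 0. Lengths are in m, angles in rad, forces in N, time in s.
With the tool pointing down it reaches from about 0.375 to 0.975 m from the base axis. Payload 3.8 kg.
Tool frame: the origin (TCP) lies midway between the tips of the shut fingers; the grasp point (between the pads) lies 19 mm behind it; z points along the fingers, y is the direction in which the jaws open and shut (so a half turn about z gives the same grasp; the last joint's range is limited). The gripper opens to 85 mm and grips with 20 to 120 N. Pads are 22 mm wide; open, the fingers measure 114 mm over their backs; the gripper's body (76 mm by 85 mm) begins 54 mm behind the grasp point. The pads swing forward as they close: fully open they stand 13 mm farther back than shut.
Start: joints at [-1.226, 0.264, 1.604, -0, 1.274, -0.037], TCP at [0.251, -0.626, 0.231] pointing down, gripper open.
Joint ranges: [-2.63, 2.63], [-0.94, 2.18], [0.31, 2.57], [-1.31, 4.45], [0, 2.66], [-2.55, 2.55]. Speed limits (rad/s): [2.57, 2.57, 3.14, 3.14, 3.14, 3.14].

## Interface

Orientations are given as a rotation vector (axis times angle).
In Python, from workcell import bot gives the robot as it stands. The module is installed in compiled form; this text tells all that it offers.
- The arm moves only by the tool play_rows, never from a script. Its argument "series" is a list of rows, each an object with "translation": the shift along the tool's x, y, z in m, a list of three; "spin": the turn about the tool's z in units of 5 degrees (1.0 is 5 degrees). In form: [{"translation": [dx, dy, dz], "spin": spin}, ...]. A call has 1 to 5 rows; each row shifts and turns the commanded pose from where the row before left it, along the tool's axes as they then stand; what a row does not reach is not made up. A row lasts 1/10 s, in which the tool goes at most 50 mm and 8.59 degrees, less where a joint would pass 70% of its speed; a pose out of reach is approached as far as the arm can. A call is refused whole if a number of a shift passes 0.05 or a number of a turn 1, either way. A call with a gripper value outside its range is refused whole. "jaw" is the gripper's target within -1 to 1 (fully open at 1, half-way at 0, shut at -1), set as the call begins (left out, the last holds). The fingers move at their own pace and stop on an object; "force" is the grip in N (left out, the last holds). Time passes only in rows, so rows that do not move let the fingers close. It gives the time, the measured TCP pose, the force and the opening at its end, in the units of the state.
- bot.read_state(): the state, without advancing time (a new reading comes with each control period).
- bot.read_camera(name): name is "scene" or "top" or "wrist"; returns the picture (400x640x3 uint8, blue, green, red); there is no depth.
- bot.get_calibration(name): a dict with "fov_y" (degrees; the focal length in pixels is half the picture's height over the tangent of half this angle, whatever the lens; pixels are square), "cx", "cy" (the principal point, pixels), "R" (3x3) and "t" (3): a world point X has camera coordinates R X + t. Camera axes: x right, y down, z forward; pixel columns grow to the right and rows downward; lengths in m; the calibration is good to about 2 mm. A picture is of the moment at which its call begins: read the wrist's pose just before it. get_calibration takes no time and is no camera call; for the wrist camera it gives the pose at the moment of the call.
- bot.finish_job(): hands the job in, once; it reports no verdict.
The state is a dict: "time": time; "q": joint angles; "joint_vel": joint speeds; "joint_torque": joint torques, N m; "tool_pos": TCP position; "tcp_rot": TCP orientation; "wrist_force": force on the tool from outside, world axes, zero at the start; "torque": the same for the moment, N m; "width": opening from 0.0 (shut) to 1.0 (fully open).
Only numpy, scipy, OpenCV 4.12 (cv2) and the standard library are available. Lean on these libraries where they do the work, as an engineer would, in place of code of your own. Each camera call takes 0.05 s, during which the arm holds its last target. There are 200 camera calls.

## Task

Order a coffee at the snack table with the fingers, picking nothing up: point down at the mug (the only cup with a handle), the fingertips a few centimetres above the middle of its mouth, and keep them there for about two seconds; then point in the same way at the middle of the lid of the coffee jar (the short, wide tin); then ring the desk bell by pressing its plunger fully down where it stands, and leave it released. Touch none of the cups and containers and do not move the bell from its place; point at no other cup or container, so travel well above them from one place to the next.

Things in the scene. Friction and masses are not known exactly. Their poses are not given: they have to be found in the camera images.
- mug: White ceramic mug, the only cup with a handle: 80 mm across, 95 mm tall, open at the top; the handle sticks out about 30 mm towards its own +y. Origin at the centre of its underside, z up: the middle of its mouth lies 95 mm above the origin. Loose on the table, in the row nearer to the robot.
- jar: The coffee jar: short wide steel tin with a flat black lid, 100 mm across, 85 mm tall. Origin at the centre of its underside, z up: the middle of its lid lies 85 mm above. Loose, in the farther row.
- bell: Desk bell: steel dome on a black foot, 96 mm across; the dome is 58 mm tall. Origin at the centre of its underside, z up. Loose, 0.45 kg, in the nearer row.
- plunger_top (a point): Centre of the top face of the bell's plunger, a flat round steel button 24 mm across and 10 mm thick, on the bell's axis; 78 mm above the table when released.
- plunger (a joint): Travel of the bell's plunger straight down in m: 0 released, 0.007 fully down. A spring brings it up; it takes about 1 N to start and 4 N to reach the bottom.
- tumbler: White ceramic cup without a handle, 76 mm across, 90 mm tall. Origin at the centre of its underside, z up. Loose, nearer row. Not to be pointed at or touched.
- tall_cup: White ceramic cup without a handle, 76 mm across, 115 mm tall. Origin at the centre of its underside. Loose, farther row. Not to be pointed at or touched.
- bowl: White ceramic bowl, 100 mm across, 55 mm tall. Origin at the centre of its underside. Loose, farther row. Not to be pointed at or touched.
- canister: Tall narrow steel tin with a flat black lid, 76 mm across, 150 mm tall. Origin at the centre of its underside. Loose, nearer row. Not to be pointed at or touched.
- bottle: Green glass bottle with a cap, 66 mm across, 190 mm tall, the tallest thing among the work. Origin at the centre of its underside. Loose, farther row. Not to be pointed at or touched.
Things that resemble listed ones, but are neither listed nor needed, are in the scene too. Leave any green or turquoise look-alike of the bell alone.

How it is judged:
By the outcome, as a careful person would: the job done as asked, in the order asked, and still so for the second after the job is handed in, with the robot touching nothing.
It also fails if it takes over 61 s, if anything falls off the work surface, if the arm or the gripper's body presses on something with over 40 N, if the wrist force passes 120 N, or if a joint passes its speed limit or range.

## Working session

There is one attempt and no reset: what is moved stays moved. The work goes in short steps, Python scripts to look and compute and a tool call to move; the robot and the scene stay as the last step left them, time stands still between calls to the robot, and variables do not carry over. Pictures are saved under pics/ and viewed, about 8 in all and at most 12, crops included, and the job is handed in when it is done.

Besides the shell and the picture viewer there is one more tool, called after "Call:" by a JSON object that holds its "op" and its "data". play_rows: Moves the arm, as the interface text tells. Its arguments: {"type":"object","properties":{"series":{"type":"array","items":{"type":"object","properties":{"translation":{"type":"array","items":{"type":"number"}},"spin":{"type":"number"}}}},"jaw":{"type":"number"},"force":{"type":"number"}},"required":["series"]}

```bash
mkdir -p pics; python3 - <<'E'
from workcell import bot
import cv2
s=bot.read_state();print(s)
for n in("scene","top"):
    c=bot.get_calibration(n);print(n,c);cv2.imwrite(f"pics/{n}0.png",bot.read_camera(n))
E
```

```text
{'time': 0.0, 'q': array([-1.22588491e+00,  2.64801187e-01,  1.60539037e+00,  1.84260362e-06,
        1.27370420e+00, -3.69025602e-02]), 'joint_vel': array([ 0.00070275, -0.00097849, -0.0011448 , -0.00056795,  0.00039616,
       -0.00184224]), 'joint_torque': array([-1.93176609e-03, -5.15106511e+01, -3.67314327e+01, -1.03180375e-04,
        1.27165092e-02, -3.02681293e-06]), 'tool_pos': array([ 0.25125424, -0.62569591,  0.22992083]), 'tcp_rot': array([-3.08228324e+00, -5.95682841e-01,  5.51810257e-04]), 'wrist_force': array([-1.22505016, -0.66027371,  0.33221635]), 'torque': array([0.00198683, 0.02742398, 0.06737451]), 'width': 1.0014279990773625}
scene {'fov_y': 50.62442313491074, 'cx': 322.23685283047905, 'cy': 193.2916535431215, 'R': array([[ 0.67616944,  0.73657549,  0.01585687],
       [ 0.47397803, -0.41842839, -0.7747661 ],
       [-0.56403876,  0.53138897, -0.63204909]]), 't': array([-0.33489136, -0.16238788,  1.36343781])}
top {'fov_y': 45.73835932755405, 'cx': 316.60377372966974, 'cy': 205.8484611088673, 'R': array([[ 0.05646559, -0.99839306,  0.00478873],
       [-0.97724878, -0.05625062, -0.20450105],
       [ 0.2044418 ,  0.00686749, -0.97885463]]), 't': array([-0.03840641,  0.51623591,  1.02965311])}
```

View pics/top0.png

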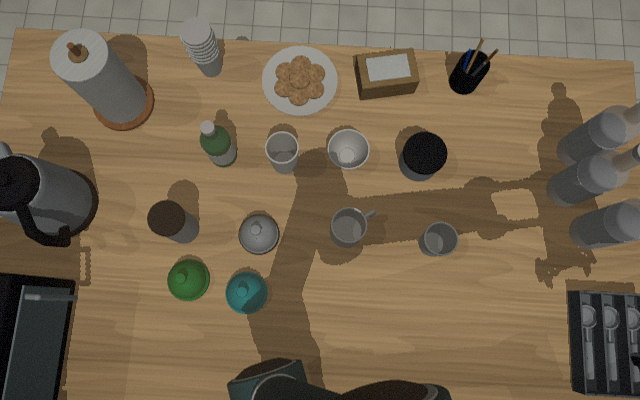

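View pics/scene0.png

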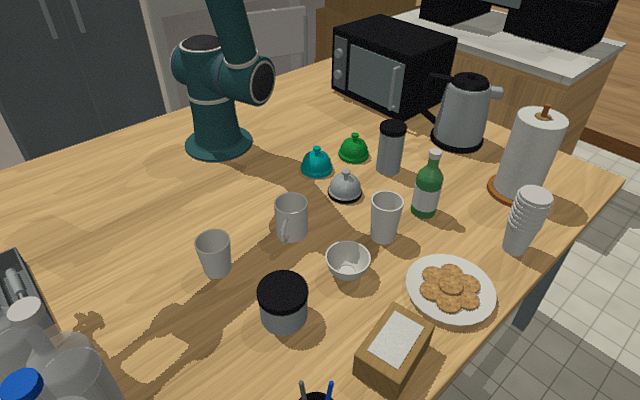

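Top view candidates:
- **Mug:** (349,226) has the handle, at (370,215). The tumbler (440,239) and tall cup (282,148) have none.
- **Jar:** (424,155), wide and short. The canister (172,222) is narrow and tall.
- **Bell:** steel at (259,233). The green (188,280) and turquoise (246,293) ones are decoys.

I'll check these in one close crop.

```bash
python3 - <<'E'
import cv2
a=cv2.imread("pics/top0.png")[125:265,225:465];cv2.imwrite("pics/crop1.png",cv2.convertScaleAbs(cv2.resize(a,None,fx=3.3,fy=3.3,interpolation=cv2.INTER_CUBIC),alpha=1.4))
a=cv2.imread("pics/scene0.png")[165:335,190:400];cv2.imwrite("pics/crop2.png",cv2.convertScaleAbs(cv2.resize(a,None,fx=3.5,fy=3.5,interpolation=cv2.INTER_CUBIC),alpha=1.3))
E
```

```text
(no output)
```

View pics/crop1.png

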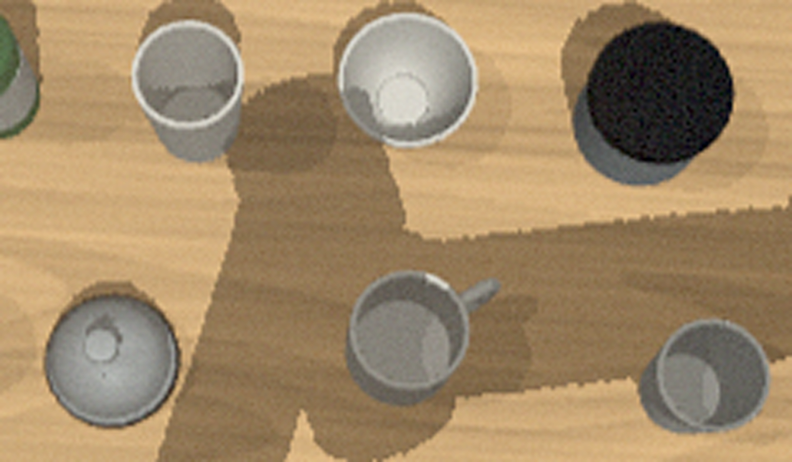

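View pics/crop2.png

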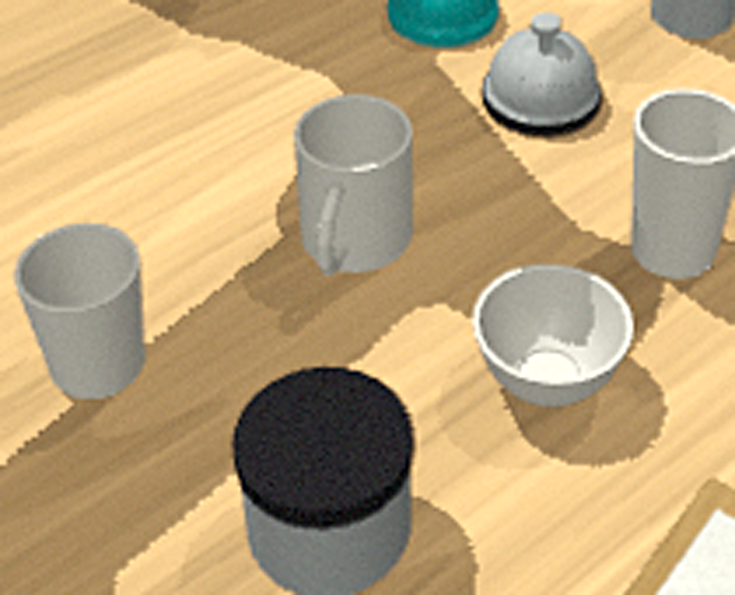

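The crops confirm it: the mug with its handle has its mouth centre at crop1 (409,329), the jar lid is at (660,93), and the bell plunger at (101,343). Next I cast rays from both views.

```bash
cat > h.py <<'E'
from workcell import bot
import numpy as np
def ray(c,uv):
    f=200/np.tan(np.radians(c["fov_y"]/2)); d=c["R"].T@np.array([(uv[0]-c["cx"])/f,(uv[1]-c["cy"])/f,1])
    return -c["R"].T@c["t"],d/np.linalg.norm(d)
def onz(c,uv,z):
    o,d=ray(c,uv); return o+d*(z-o[2])/d[2]
E
python3 - <<'E'
from h import *
import cv2
T=bot.get_calibration("top");S=bot.get_calibration("scene")
for n,a,b,z in(("mug",(348.9,224.7),(291.1,202.7),.095),("jar",(425,153.2),(282.3,291),.085),("plunger",(255.6,228.9),(346,170.7),.078),
  ("canister",(167,219),(392,129),.15),("bottle",(207,127),(434.5,153),.19),("tumbler",(440.6,238.5),(213.5,241.5),.09),("tall",(282,147.5),(387,201),.115)):
    print(n,onz(T,a,z).round(4),onz(S,b,z).round(4))
s=bot.read_state();R=cv2.Rodrigues(s["tcp_rot"])[0];print(s["tool_pos"],R.round(3))
print(bot.get_calibration("wrist"))
E
```

```text
mug [ 0.4711 -0.0818  0.095 ] [ 0.4731 -0.081   0.095 ]
jar [ 0.6471 -0.2481  0.085 ] [ 0.6538 -0.2509  0.085 ]
plunger [0.4528 0.1224 0.078 ] [0.4524 0.1235 0.078 ]
canister [0.4521 0.2966 0.15  ] [0.4663 0.2822 0.15  ]
bottle [0.6417 0.2248 0.19  ] [0.6449 0.2172 0.19  ]
tumbler [ 0.453  -0.2828  0.09  ] [ 0.4577 -0.2812  0.09  ]
tall [0.6317 0.0743 0.115 ] [0.6329 0.0735 0.115 ]
[ 0.25129685 -0.6257822   0.23006041] [[ 0.928  0.373 -0.001]
 [ 0.373 -0.928  0.002]
 [ 0.    -0.002 -1.   ]]
{'fov_y': 58.9198802896106, 'cx': 321.1786417978185, 'cy': 202.67619162495615, 'R': array([[ 0.37325901, -0.92772577, -0.00161558],
       [-0.88184646, -0.35533983,  0.30996843],
       [-0.28813978, -0.11427382, -0.95074548]]), 't': array([-0.67403295, -0.03921153,  0.3789176 ])}
```

Call:
{"op": "play_rows", "data": {"series": [{"translation":[0.01,-0.01,-0.035],"spin":0},{"translation":[0.02,-0.02,-0.035],"spin":0},{"translation":[0.03,-0.03,0],"spin":0},{"translation":[0.03,-0.03,0],"spin":0},{"translation":[0.03,-0.03,0],"spin":0}], "jaw": -1, "force": 30}}

```text
time: 0.6
tool_pos: [0.3184, -0.4689, 0.3011]
tcp_rot: [-3.085, -0.595, -0.0]
wrist_force: [0.3, 0.5, 0.2]
width: 0.145
```

Call:
{"op": "play_rows", "data": {"series": [{"translation":[0.03,-0.03,0],"spin":0},{"translation":[0.03,-0.03,0],"spin":0},{"translation":[0.03,-0.03,0],"spin":0},{"translation":[0.03,-0.03,0],"spin":0},{"translation":[0.03,-0.03,0],"spin":0}]}}

```text
time: 1.1
tool_pos: [0.4016, -0.2734, 0.3009]
tcp_rot: [-3.084, -0.596, 0.0]
wrist_force: [0.6, -0.2, 0.5]
width: -0.0
```

```bash
cat > look.py <<'E'
from h import *
import cv2,sys
def go(n,w):
    C=bot.get_calibration("wrist");im=bot.read_camera("wrist");cv2.imwrite(f"pics/{n}.png",im)
    np.savez(f"pics/{n}.npz",**C)
    s=bot.read_state();R=cv2.Rodrigues(s["tcp_rot"])[0]
    print(s["time"],s["tool_pos"].round(4),s["wrist_force"].round(1),s["width"],"tool shift:",(R.T@(np.array(w)-s["tool_pos"])).round(4),R.round(3).tolist())
go(sys.argv[1],eval(sys.argv[2]))
E
python3 look.py w1 "(.472,-.0815,.128)"
```

```text
1.15 [ 0.4036 -0.268   0.3009] [ 1.3  5.  -0.2] -0.0010253164269029562 tool shift: [ 0.1327 -0.1464  0.1741] [[0.927, 0.375, 0.002], [0.375, -0.927, 0.006], [0.004, -0.005, -1.0]]
```

View pics/w1.png

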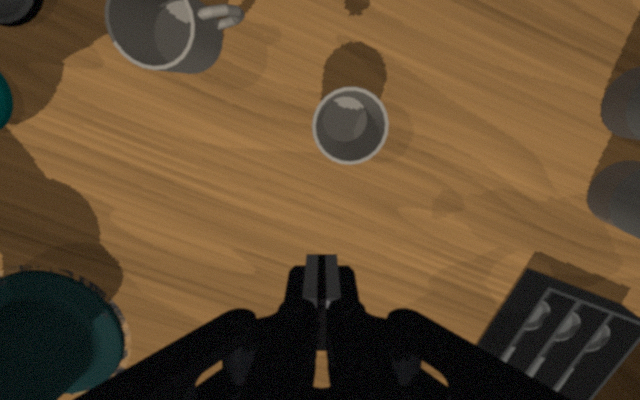

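The wrist view shows the mug, handle visible, at (150,22) and the tumbler at (350,125). I move closer and re-measure.

Call:
{"op": "play_rows", "data": {"series": [{"translation":[0.018,-0.036,0],"spin":0},{"translation":[0.018,-0.036,0],"spin":0},{"translation":[0.018,-0.036,0],"spin":0},{"translation":[0.018,-0.036,0],"spin":0},{"translation":[0,0,0],"spin":0}]}}

```text
time: 1.65
tool_pos: [0.4144, -0.111, 0.3009]
tcp_rot: [-3.081, -0.604, -0.0]
wrist_force: [0.2, -0.2, -0.5]
width: -0.0
```

```bash
python3 look.py w2 "(.472,-.0815,.128)"
```

```text
1.7 [ 0.4145 -0.113   0.301 ] [ 0.6 -0.7 -0. ] -0.0038656968949500434 tool shift: [ 0.0652 -0.0075  0.173 ] [[0.926, 0.377, -0.0], [0.377, -0.926, 0.0], [-0.0, -0.0, -1.0]]
```

View pics/w2.png

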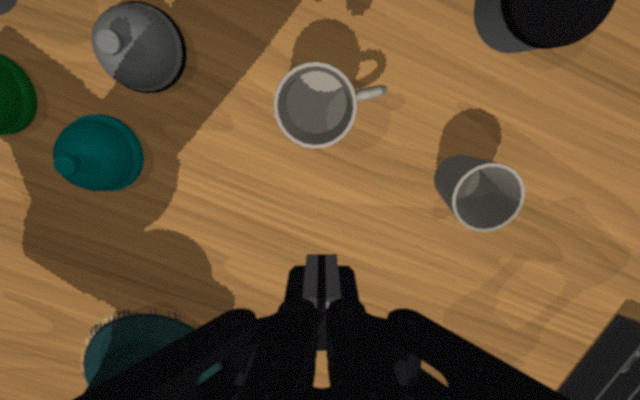

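The mug mouth centre is at (315.5,105) and the bell plunger top at (108,41). I compare these with the estimates.

```bash
python3 - <<'E'
from h import *
C=np.load("pics/w2.npz")
print(onz(C,(315.5,105),.095),onz(C,(108,41),.078),onz(C,(488,197),.09))
s=bot.read_state();import cv2
print(cv2.Rodrigues(s["tcp_rot"])[0].T@(onz(C,(315.5,105),.095)-s["tool_pos"]))
E
```

```text
[ 0.47225472 -0.0812937   0.095     ] [0.45145583 0.12152619 0.078     ] [ 0.45421287 -0.28187726  0.09      ]
[ 0.0655151  -0.00761771  0.20603123]
```

Call:
{"op": "play_rows", "data": {"series": [{"translation":[0.033,-0.004,0],"spin":0},{"translation":[0.0325,-0.0035,0.02],"spin":0},{"translation":[0,0,0.045],"spin":0},{"translation":[0,0,0.045],"spin":0},{"translation":[0,0,0.04],"spin":0}]}}

```text
time: 2.2
tool_pos: [0.4721, -0.0846, 0.149]
tcp_rot: [3.085, 0.595, -0.002]
wrist_force: [0.3, -0.3, 0.2]
width: 0.0
```

Call:
{"op": "play_rows", "data": {"series": [{"translation":[0,0,0.022],"spin":0},{"translation":[0,0,0],"spin":0},{"translation":[0,0,0],"spin":0},{"translation":[0,0,0],"spin":0},{"translation":[0,0,0],"spin":0}]}}

```text
time: 2.7
tool_pos: [0.4743, -0.0842, 0.1315]
tcp_rot: [3.083, 0.595, 0.006]
wrist_force: [-0.1, -1.3, 0.4]
width: 0.003
```

```bash
python3 look.py w3 "(.4722,-.0813,.128)"; python3 -c "
from h import *;import cv2
cv2.imwrite('pics/s3.png',cv2.resize(bot.read_camera('scene')[90:290,190:450],None,fx=3,fy=3))"
```

```text
2.75 [ 0.4741 -0.084   0.1313] [-0.1 -0.2 -0.9] 0.0014331593562355053 tool shift: [-0.0008 -0.0032  0.0033] [[0.928, 0.372, 0.004], [0.372, -0.928, -0.001], [0.003, 0.002, -1.0]]
```

View pics/s3.png

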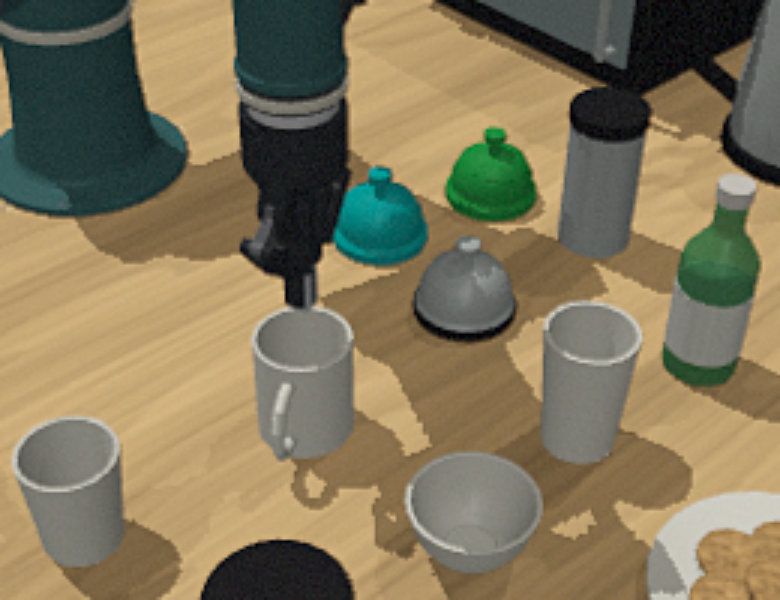

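The fingertips stand above the mug's mouth (s3 at (300,300)). A 3 mm nudge, then hold.

Call:
{"op": "play_rows", "data": {"series": [{"translation":[0,-0.003,0.002],"spin":0},{"translation":[0,0,0],"spin":0},{"translation":[0,0,0],"spin":0},{"translation":[0,0,0],"spin":0},{"translation":[0,0,0],"spin":0}]}}

```text
time: 3.3
tool_pos: [0.4715, -0.0806, 0.1273]
tcp_rot: [-3.084, -0.596, 0.0]
wrist_force: [-0.6, 0.1, 0.6]
width: -0.003
```

Call:
{"op": "play_rows", "data": {"series": [{"translation":[0,0,0],"spin":0},{"translation":[0,0,0],"spin":0},{"translation":[0,0,0],"spin":0},{"translation":[0,0,0],"spin":0},{"translation":[0,0,0],"spin":0}]}}

```text
time: 3.8
tool_pos: [0.4715, -0.0806, 0.1273]
tcp_rot: [-3.085, -0.596, 0.0]
wrist_force: [-0.2, 0.6, 1.1]
width: 0.003
```

Call:
{"op": "play_rows", "data": {"series": [{"translation":[0,0,0],"spin":0},{"translation":[0,0,0],"spin":0},{"translation":[0,0,0],"spin":0},{"translation":[0,0,0],"spin":0},{"translation":[0,0,0],"spin":0}]}}

```text
time: 4.3
tool_pos: [0.4715, -0.0806, 0.1273]
tcp_rot: [-3.085, -0.596, -0.0]
wrist_force: [0.2, 0.2, 0.3]
width: -0.0
```

Call:
{"op": "play_rows", "data": {"series": [{"translation":[0,0,0],"spin":0},{"translation":[0,0,0],"spin":0},{"translation":[0,0,0],"spin":0},{"translation":[0,0,0],"spin":0},{"translation":[0,0,0],"spin":0}]}}

```text
time: 4.8
tool_pos: [0.4715, -0.0806, 0.1273]
tcp_rot: [-3.085, -0.596, -0.0]
wrist_force: [-0.2, -0.3, 0.5]
width: -0.002
```

Call:
{"op": "play_rows", "data": {"series": [{"translation":[0,0,-0.04],"spin":0},{"translation":[0,0,-0.045],"spin":0},{"translation":[0,0,-0.045],"spin":0},{"translation":[0,0,-0.04],"spin":0},{"translation":[0,0,0],"spin":0}]}}

```text
time: 5.3
tool_pos: [0.4751, -0.0814, 0.3049]
tcp_rot: [3.079, 0.595, 0.019]
wrist_force: [0.2, -0.2, 0.4]
width: 0.001
```

```bash
python3 look.py w4 "(.648,-.249,.30)"; cp pics/w4.png /tmp; python3 - <<'E'
from h import *
import cv2
C=np.load("pics/w4.npz");im=cv2.imread("pics/w4.png")
f=200/np.tan(np.radians(C["fov_y"]/2))
p=C["R"]@np.array([.648,-.249,.085])+C["t"];print(f*p[:2]/p[2]+[C["cx"],C["cy"]])
E
```

```text
5.35 [ 0.4737 -0.0811  0.3014] [-0.8 -0.1 -1. ] -0.0012537070667622957 tool shift: [0.0992 0.2207 0.0031] [[0.928, 0.373, 0.008], [0.373, -0.928, -0.002], [0.007, 0.005, -1.0]]
[547.48365418  71.06666261]
```

Call:
{"op": "play_rows", "data": {"series": [{"translation":[0.008,0.044,0],"spin":0},{"translation":[0.008,0.044,0],"spin":0},{"translation":[0.008,0.044,0],"spin":0},{"translation":[0.008,0.044,0],"spin":0},{"translation":[0.008,0.044,0],"spin":0}]}}

```text
time: 5.85
tool_pos: [0.5905, -0.271, 0.2948]
tcp_rot: [-3.082, -0.595, 0.004]
wrist_force: [0.0, 0.6, -0.4]
width: 0.0
```

Call:
{"op": "play_rows", "data": {"series": [{"translation":[0,0,0],"spin":0},{"translation":[0,0,0],"spin":0},{"translation":[0,0,0],"spin":0}]}}

```text
time: 6.15
tool_pos: [0.5897, -0.2689, 0.2959]
tcp_rot: [-3.083, -0.596, 0.003]
wrist_force: [-0.6, -0.5, 0.5]
width: 0.0
```

```bash
python3 look.py w5 "(.648,-.249,.118)"
```

```text
6.2 [ 0.5898 -0.2687  0.2966] [ 1.   0.3 -0.1] -0.001559316212600705 tool shift: [0.0615 0.0037 0.1786] [[0.928, 0.373, -0.001], [0.373, -0.928, 0.001], [-0.001, -0.001, -1.0]]
```

View pics/w5.png

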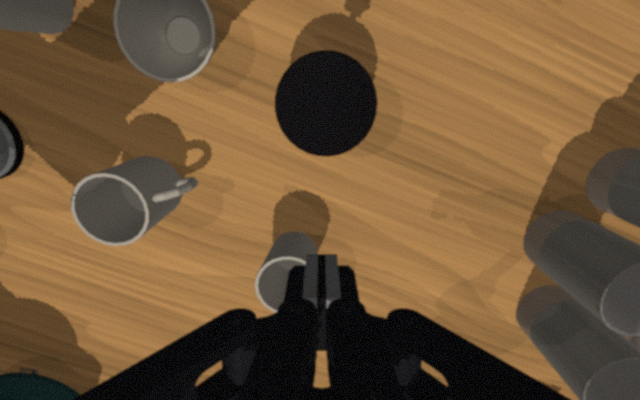

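The jar lid is at (326,103).

```bash
python3 - <<'E'
from h import *
import cv2
C=np.load("pics/w5.npz");im=cv2.imread("pics/w5.png")
m=cv2.inRange(im[40:165,265:390].max(2),0,32)
n,l,st,ce=cv2.connectedComponentsWithStats(m);i=1+st[1:,4].argmax();uv=ce[i]+[265,40];print(uv,st[i])
p=onz(C,uv,.085);s=bot.read_state()
print(p,cv2.Rodrigues(s["tcp_rot"])[0].T@(p+[0,0,.033]-s["tool_pos"]))
E
```

```text
[325.57996769 102.63750466] [  11   11  100  104 8047]
[ 0.65260898 -0.24775709  0.085     ] [0.06621268 0.00426643 0.17856229]
```

Call:
{"op": "play_rows", "data": {"series": [{"translation":[0.033,0.002,0],"spin":0},{"translation":[0.033,0.002,0.02],"spin":0},{"translation":[0,0,0.045],"spin":0},{"translation":[0,0,0.045],"spin":0},{"translation":[0,0,0.04],"spin":0}]}}

```text
time: 6.7
tool_pos: [0.6527, -0.247, 0.146]
tcp_rot: [-3.084, -0.599, -0.0]
wrist_force: [-0.8, -0.7, -1.1]
width: 0.002
```

Call:
{"op": "play_rows", "data": {"series": [{"translation":[0,0,0.025],"spin":0},{"translation":[0,0,0],"spin":0},{"translation":[0,0,0],"spin":0},{"translation":[0,0,0],"spin":0},{"translation":[0,0,0],"spin":0}]}}

```text
time: 7.2
tool_pos: [0.6551, -0.2495, 0.1257]
tcp_rot: [3.082, 0.596, 0.007]
wrist_force: [-0.2, -0.2, -0.8]
width: 0.004
```

```bash
python3 look.py w6 "(.6515,-.248,.118)"; python3 -c "
from h import *;import cv2
cv2.imwrite('pics/s6.png',cv2.resize(bot.read_camera('scene')[170:350,190:390],None,fx=3,fy=3))"
```

```text
7.25 [ 0.6549 -0.2495  0.1252] [0.5 0.2 0. ] 0.0008201586810901591 tool shift: [-0.0026 -0.0027  0.0072] [[0.928, 0.373, 0.004], [0.373, -0.928, -0.002], [0.003, 0.003, -1.0]]
```

View pics/s6.png

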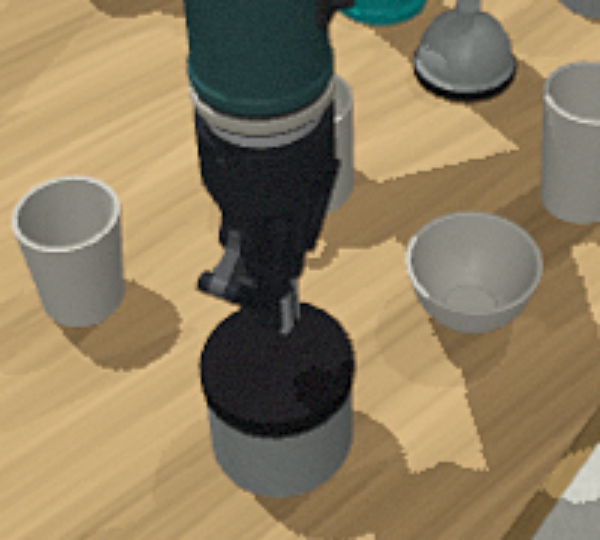

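The fingers point at the middle of the lid at 40 mm. I trim and hold two seconds.

Call:
{"op": "play_rows", "data": {"series": [{"translation":[-0.002,-0.002,0.006],"spin":0},{"translation":[0,0,0],"spin":0},{"translation":[0,0,0],"spin":0},{"translation":[0,0,0],"spin":0},{"translation":[0,0,0],"spin":0}]}}

```text
time: 7.8
tool_pos: [0.6508, -0.248, 0.1162]
tcp_rot: [3.085, 0.596, -0.0]
wrist_force: [-0.3, 0.1, -0.0]
width: -0.002
```

Call:
{"op": "play_rows", "data": {"series": [{"translation":[0,0,0],"spin":0},{"translation":[0,0,0],"spin":0},{"translation":[0,0,0],"spin":0},{"translation":[0,0,0],"spin":0},{"translation":[0,0,0],"spin":0}]}}

```text
time: 8.3
tool_pos: [0.6507, -0.2479, 0.1163]
tcp_rot: [-3.085, -0.596, 0.0]
wrist_force: [0.5, -0.1, -0.3]
width: -0.004
```

Call:
{"op": "play_rows", "data": {"series": [{"translation":[0,0,0],"spin":0},{"translation":[0,0,0],"spin":0},{"translation":[0,0,0],"spin":0},{"translation":[0,0,0],"spin":0},{"translation":[0,0,0],"spin":0}]}}

```text
time: 8.8
tool_pos: [0.6507, -0.2479, 0.1163]
tcp_rot: [3.085, 0.596, 0.0]
wrist_force: [0.4, -0.1, 0.2]
width: -0.001
```

Call:
{"op": "play_rows", "data": {"series": [{"translation":[0,0,0],"spin":0},{"translation":[0,0,0],"spin":0},{"translation":[0,0,0],"spin":0},{"translation":[0,0,0],"spin":0},{"translation":[0,0,0],"spin":0}]}}

```text
time: 9.3
tool_pos: [0.6507, -0.2479, 0.1163]
tcp_rot: [3.085, 0.596, 0.0]
wrist_force: [-0.1, 0.7, 0.4]
width: 0.003
```

Call:
{"op": "play_rows", "data": {"series": [{"translation":[0,0,-0.04],"spin":0},{"translation":[0,0,-0.05],"spin":0},{"translation":[0,0,-0.05],"spin":0},{"translation":[0,0,-0.05],"spin":0},{"translation":[0,0,0],"spin":0}]}}

```text
time: 9.8
tool_pos: [0.6546, -0.2495, 0.3179]
tcp_rot: [3.075, 0.594, 0.023]
wrist_force: [0.4, -0.7, 1.2]
width: -0.001
```

```bash
python3 look.py w7 "(.452,.122,.30)"
```

```text
9.85 [ 0.6533 -0.249   0.3135] [ 0.1  0.5 -1.2] -0.004276031750231861 tool shift: [-0.0487 -0.4194  0.0096] [[0.928, 0.373, 0.011], [0.373, -0.928, -0.005], [0.008, 0.008, -1.0]]
```

Call:
{"op": "play_rows", "data": {"series": [{"translation":[-0.011,-0.042,0],"spin":0},{"translation":[-0.011,-0.042,0],"spin":0},{"translation":[-0.011,-0.042,0],"spin":0},{"translation":[-0.011,-0.042,0],"spin":0},{"translation":[-0.011,-0.042,0],"spin":0}]}}

```text
time: 10.35
tool_pos: [0.5194, -0.0722, 0.3043]
tcp_rot: [-3.083, -0.595, 0.004]
wrist_force: [0.5, 0.1, 0.3]
width: -0.0
```

Call:
{"op": "play_rows", "data": {"series": [{"translation":[-0.011,-0.042,0],"spin":0},{"translation":[-0.011,-0.042,0],"spin":0},{"translation":[-0.011,-0.042,0],"spin":0},{"translation":[-0.011,-0.042,0],"spin":0},{"translation":[-0.011,-0.042,0],"spin":0}]}}

```text
time: 10.85
tool_pos: [0.3902, 0.1018, 0.3047]
tcp_rot: [-3.084, -0.595, 0.003]
wrist_force: [0.9, -0.2, -0.0]
width: 0.0
```

Call:
{"op": "play_rows", "data": {"series": [{"translation":[0,0,0],"spin":0},{"translation":[0,0,0],"spin":0},{"translation":[0,0,0],"spin":0}]}}

```text
time: 11.15
tool_pos: [0.3923, 0.1003, 0.3056]
tcp_rot: [3.084, 0.595, -0.001]
wrist_force: [-0.1, 0.1, -0.6]
width: 0.0
```

```bash
python3 look.py w8 "(.452,.122,.10)"
```

```text
11.2 [0.3926 0.1    0.3057] [-0.4 -0.2 -0.6] 0.005429885274445852 tool shift: [0.0635 0.0016 0.2056] [[0.928, 0.371, -0.001], [0.371, -0.928, -0.001], [-0.001, 0.0, -1.0]]
```

View pics/w8.png

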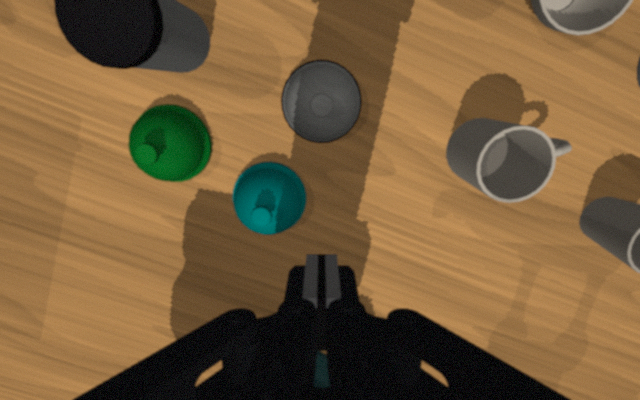

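The steel bell's plunger is at (321,104); the green and turquoise decoys are clear of the approach.

```bash
python3 - <<'E'
from h import *
import cv2
C=np.load("pics/w8.npz")
p=onz(C,(321,104),.078);s=bot.read_state();print(p,cv2.Rodrigues(s["tcp_rot"])[0].T@(p-s["tool_pos"]))
E
```

```text
[0.45211741 0.12418695 0.078     ] [ 0.06448542 -0.00036045  0.22763217]
```

Call:
{"op": "play_rows", "data": {"series": [{"translation":[0.032,0,0],"spin":0},{"translation":[0.032,0,0.03],"spin":0},{"translation":[0,0,0.045],"spin":0},{"translation":[0,0,0.045],"spin":0},{"translation":[0,0,0.045],"spin":0}]}}

```text
time: 11.7
tool_pos: [0.4525, 0.1234, 0.1393]
tcp_rot: [3.085, 0.592, -0.0]
wrist_force: [1.2, -0.3, -0.3]
width: 0.001
```

Call:
{"op": "play_rows", "data": {"series": [{"translation":[0,0,0.025],"spin":0},{"translation":[0,0,0.01],"spin":0},{"translation":[0,0,0],"spin":0},{"translation":[0,0,0],"spin":0},{"translation":[0,0,0],"spin":0}]}}

```text
time: 12.2
tool_pos: [0.4536, 0.1248, 0.1084]
tcp_rot: [-3.085, -0.595, -0.006]
wrist_force: [0.8, -0.1, -0.5]
width: -0.003
```

```bash
python3 look.py w9 "(.4523,.1235,.09)"; python3 -c "
from h import *;import cv2
a=cv2.resize(bot.read_camera('scene')[120:220,300:400],None,fx=4,fy=4)
b=cv2.resize(cv2.imread('pics/w9.png')[200:300,270:370],None,fx=4,fy=4)
cv2.imwrite('pics/s9.png',np.hstack([a,b]))"
```

```text
12.25 [0.4534 0.1249 0.1084] [0.8 0.6 0.1] 0.001720970973359451 tool shift: [-0.0016  0.0009  0.0184] [[0.928, 0.372, 0.004], [0.372, -0.928, 0.001], [0.004, 0.001, -1.0]]
```

View pics/s9.png

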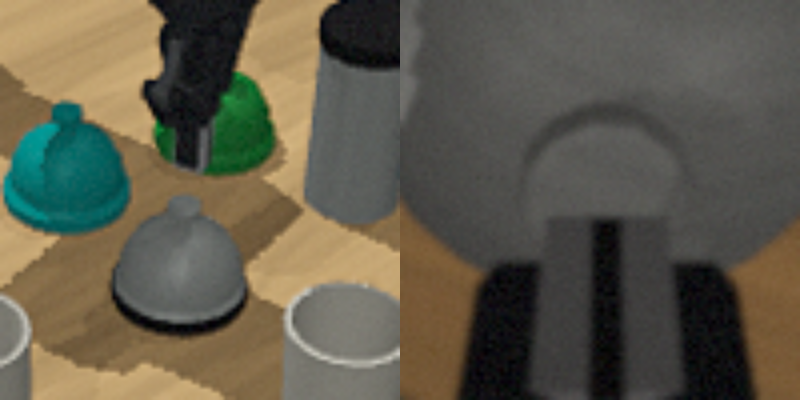

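The tips are centred above the plunger: crop columns 607 for the fingers against 605 for the plunger, 30 mm up. I press in small steps and watch the force.

Call:
{"op": "play_rows", "data": {"series": [{"translation":[-0.001,0.001,0.01],"spin":0},{"translation":[0,0,0.01],"spin":0},{"translation":[0,0,0.003],"spin":0},{"translation":[0,0,0],"spin":0},{"translation":[0,0,0],"spin":0}]}}

```text
time: 12.8
tool_pos: [0.4508, 0.1234, 0.083]
tcp_rot: [-3.084, -0.596, 0.001]
wrist_force: [-0.1, -0.1, 0.1]
width: 0.0
```

Call:
{"op": "play_rows", "data": {"series": [{"translation":[0,0,0.003],"spin":0},{"translation":[0,0,0.003],"spin":0},{"translation":[0,0,0.002],"spin":0},{"translation":[0,0,0],"spin":0},{"translation":[0,0,0],"spin":0}]}}

```text
time: 13.3
tool_pos: [0.4514, 0.1235, 0.0756]
tcp_rot: [-3.084, -0.596, -0.001]
wrist_force: [0.4, 0.2, 1.5]
width: 0.002
```

Call:
{"op": "play_rows", "data": {"series": [{"translation":[0,0,0.002],"spin":0},{"translation":[0,0,0.002],"spin":0},{"translation":[0,0,0.001],"spin":0},{"translation":[0,0,0],"spin":0},{"translation":[0,0,0],"spin":0}]}}

```text
time: 13.8
tool_pos: [0.4514, 0.1235, 0.071]
tcp_rot: [-3.084, -0.596, -0.001]
wrist_force: [-1.1, 0.2, 6.8]
width: -0.004
```

Call:
{"op": "play_rows", "data": {"series": [{"translation":[0,0,0.001],"spin":0},{"translation":[0,0,0.001],"spin":0},{"translation":[0,0,0],"spin":0}]}}

```text
time: 14.1
tool_pos: [0.4515, 0.1235, 0.0706]
tcp_rot: [3.084, 0.596, 0.0]
wrist_force: [-5.9, -1.1, 19.8]
width: 0.002
```

The plunger is on its stop: z = 0.0706 and 20 N. I release straight up.

Call:
{"op": "play_rows", "data": {"series": [{"translation":[0,0,-0.005],"spin":0},{"translation":[0,0,-0.015],"spin":0},{"translation":[0,0,-0.04],"spin":0},{"translation":[0,0,-0.05],"spin":0},{"translation":[0,0,-0.05],"spin":0}]}}

```text
time: 14.6
tool_pos: [0.4496, 0.1231, 0.2285]
tcp_rot: [3.084, 0.596, -0.005]
wrist_force: [1.2, 0.8, -0.1]
width: 0.001
```

Call:
{"op": "play_rows", "data": {"series": [{"translation":[-0.03,0,-0.05],"spin":0},{"translation":[-0.03,0,0],"spin":0},{"translation":[0,0,0],"spin":0},{"translation":[0,0,0],"spin":0},{"translation":[0,0,0],"spin":0}]}}

```text
time: 15.1
tool_pos: [0.3991, 0.1027, 0.27]
tcp_rot: [-3.084, -0.596, 0.003]
wrist_force: [1.2, -0.7, -0.3]
width: 0.002
```

```bash
python3 look.py w10 "(.452,.1235,.09)"; python3 - <<'E'
from h import *
import cv2
b=bot.read_camera("scene");a=cv2.imread("pics/scene0.png")
cv2.imwrite("pics/fin.png",np.hstack([cv2.resize(x[150:340,190:450],None,fx=1.5,fy=1.5) for x in(a,b)]))
E
```

```text
15.15 [0.3992 0.1027 0.2699] [-0.  -0.4  1.2] 0.005342753338898961 tool shift: [0.0572 0.0005 0.1798] [[0.928, 0.373, -0.002], [0.373, -0.928, -0.0], [-0.002, -0.0, -1.0]]
```

View pics/fin.png

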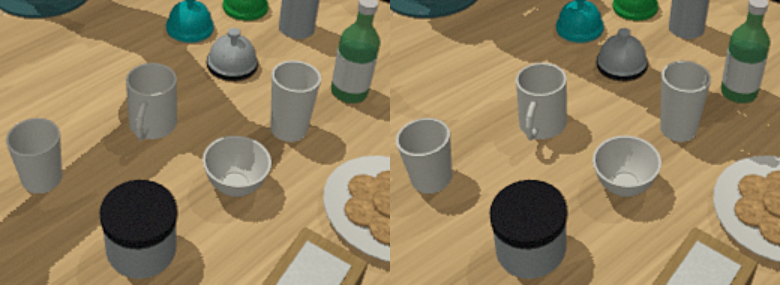

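Before and after match: the bell is at (233,55) and (623-390,55), its plunger is up, and nothing has moved. I hand the job in.

```bash
python3 -c "
from workcell import bot
print(bot.finish_job())"
```

```text
the job is handed in; nothing more can be done
None
```

The coffee order is done in the order asked and handed in at about 15 s; no verdict is reported.

- **Mug:** I pointed with shut fingers about 32 mm above the middle of its mouth for about 2 s.
- **Jar:** I pointed about 31 mm above the middle of its lid for about 2 s. The views put the lid centre up to 7 mm apart. I used the close wrist view, which agreed best with the scene camera.
- **Bell:** I pressed the steel bell's plunger onto its stop, with the tips at z = 0.0706 m and about 20 N, with a sideways force of about 6 N. I then released it straight up and backed off.

I travelled at about 0.3 m between places. The last before-and-after picture shows everything, including the bell, where it was, and the plunger up. The wrist force was back near zero, about 1 N of noise.

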